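# Clamp the motion sensor at the head of the dynamics track

### The job

Stand the motion sensor on the bed between the jaws of the track's vise, centred along the jaws, with its round brass disc looking down the track. Then crank the vise handle clockwise until the jaw has closed on the sensor's foot and the handle's slip clutch gives way (keep turning a little so that it really slips), and let go, leaving the sensor clamped. Do not disturb the cart on the track or the two brass weights.

Things in the scene. Friction and masses are not known exactly. Their poses are not given: they have to be found in the camera images.
- vise: Fixed grey vise joined to a white track. Origin: on the bench, midway between the fully open jaws and halfway along them. x points from the moving to the fixed jaw, y along the jaws towards track and cart, z up. Base plate: x -163 to 73 mm, y -50 to 50. Gear housing behind the moving jaw: x -152 to -98 mm, top z 66. The track, 100 mm wide, top z 32, begins at y = 90 mm.
- seat (a point): Middle of the vise's flat bed between the fully open jaws, 20 mm above the bench, right over the vise's origin. The bed is 60 mm wide along the jaws. The sensor stands on it.
- fixed_jaw (a point): Middle of the fixed jaw's face, at x = 25 mm, z = 33 mm in the vise's frame. The jaw is 64 mm long in y, its top at z = 46 mm; its face looks to -x.
- jaw (a joint): Travel (m) of the moving steel jaw towards the fixed one: its face, 60 mm long, top z 46 mm, is at x = -25 mm + travel in the vise's frame, so the gap is 50 mm - travel; it starts at 40 to 50 mm. 6 mm for each radian of the crank's shaft; clockwise from above closes. It stays where it is left. It grips the sensor's foot at a travel of about 26 mm.
- crank (a joint): Angle (rad) of the crank relative to its shaft, growing clockwise seen from above. It stays constant while the handle drives the jaw and grows when the slip clutch gives way, at 0.24 N m (6 N at the handle, 15 to 20 N on the jaw). Turning the jaw freely takes 0.13 N m (about 3.3 N at the handle). Its starting value is arbitrary.
- crank_axis (a point): Point on the crank's upright axis at handle height, 105 mm above the bench, at x = -120 mm, y = 0 in the vise's frame.
- handle (a point): Middle of the crank's upright black handle, 105 mm above the bench, 40 mm from the crank's axis: a sleeve 22 mm across and 44 mm tall (z 83 to 127 mm) that revolves freely on its pin, so a gripper can hold it and keep its heading as it goes round. It starts within 115 degrees of the vise's -x direction, seen from the axis. The crank arm is below it (z 74 to 81 mm).
- sensor: The motion sensor, loose, 0.2 to 0.4 kg, standing upright on the bench. Origin: centre of its underside; z up. Plain aluminium foot 24 mm (its x) by 44 mm (its y) and 40 mm tall; on it a grey head 46 mm (x) by 50 mm (y) from z = 40 to 90 mm. Its y axis points out of the face with the round brass disc. Best grasped by the head, across its 46 mm.
- disc (a point): Centre of the round brass disc (32 mm across) on the sensor's head: 28 mm along y and 66 mm above the sensor's origin.
- cart: Red cart with a black box and a grey upright plate, 75 by 150 mm, 99 mm tall, loose on the track. Origin: centre of its underside. To be left alone (within 30 mm).
- weight_a: Brass weight, 36 mm across, 55 mm tall with a small knob, loose on the bench on the far side. Origin: centre of its underside. To be left alone (within 30 mm).
- weight_b: Brass weight like the other, on the robot's side. Origin: centre of its underside. To be left alone (within 30 mm).
There are look-alikes about, which are no part of the job. Leave any blue look-alike of the sensor alone.

How it is judged:
By the outcome, as a careful person would: the job done as asked, in the order asked, and still so for the second after the job is handed in, with the robot touching nothing.
It also fails if it takes over 54 s, if anything falls off the work surface, if the arm or the gripper's body presses on something with over 40 N, if the wrist force passes 120 N, or if a joint passes its speed limit or range.

### The arm

A 7-joint arm with a two-finger parallel gripper is mounted at the origin on the work surface. World frame = base frame: x ahead of the robot, y to its left, z up, the work surface at z = 0. Lengths are in m, angles in rad, forces in N, time in s.
With the tool pointing down it reaches from about 0.4 to 0.85 m from the base axis. Payload 10.4 kg.
Tool frame: the origin (TCP) lies between the finger pads; the fingertips stand 17 mm ahead of it and the grasp point (between the pads) lies 2 mm behind it; x points along the fingers, y is the direction in which the jaws open and shut, and the axes are right-handed (so a half turn about x gives the same grasp; the last joint's range is limited). The gripper opens to 87 mm and grips with 3 to 60 N. Pads are 19 mm wide; open, the fingers measure 117 mm over their backs; the gripper's body (75 mm by 190 mm) begins 51 mm behind the grasp point.
Start: joints at [-1.227, 0.332, -0.065, 1.46, 0.022, 1.35, -0.088], TCP at [0.224, 0.583, 0.206] pointing down, gripper open.
Joint ranges: [-2.6, 2.6], [-0.5, 2.12], [-1.47, 1.34], [0.16, 2.42], [-1.27, 4.41], [0.06, 2.06], [-2.6, 2.6]. Speed limits (rad/s): [2.22, 2.22, 2.79, 2.79, 3.14, 3.14, 3.14].

### API

Orientations are given as a unit quaternion [x, y, z, w].
In Python, from bench import r, optics, close_job gives the robot as it stands.
- The arm moves only by the shell command python3 -m inch 'ROWS' [OPENING] [FORCE]. ROWS is JSON, a list of rows, each an object with "translation": the shift along the tool's x, y, z in cm, a list of three; "spin": the turn about the tool's x in degrees. In form: [{"translation": [tx, ty, tz], "spin": spin}, ...]. A call has 1 to 20 rows; each row shifts and turns the pose as measured when the row begins, along the tool's axes as they then stand; what a row does not reach is not made up. A row lasts 1/8 s, in which the tool goes at most 62.5 mm and 10.7 degrees, less where a joint would pass 70% of its speed; a pose out of reach is approached as far as the arm can. A call is refused whole if a number of a shift passes 6.25 or a number of a turn 10.7, either way. A call with a gripper value outside its range is refused whole. OPENING is the closure, from 0 (fully open) to 1 (shut), set as the call begins (- or left out, the last holds). The fingers move at their own pace and stop on an object; FORCE is the grip in N (left out, the last holds). Time passes only in rows, so rows that do not move let the fingers close. It gives the time, the measured TCP pose, the force and the opening at its end, in the units of the state.
- r.read_state(): the state, without advancing time (a new reading comes with each control period).
- optics.camera(name): name is "side" or "top"; returns the picture (400x640x3 uint8, red, green, blue); there is no depth.
- optics.camera_model(name): a dict with "camera_matrix" (3x3 intrinsics, pixels), "world_from_camera" (4x4, takes a point from camera to world coordinates). Camera axes: x right, y down, z forward; pixel columns grow to the right and rows downward; lengths in m; the calibration is good to about 2 mm. A picture is of the moment at which its call begins. camera_model takes no time and is no camera call.
- close_job(): hands the job in, once; it reports no verdict.
The state is a dict: "time": time; "joint_positions": joint angles; "joint_vel": joint speeds; "joint_torque": joint torques, N m; "ee_pos": TCP position; "eef_rot": TCP orientation; "ft_force": force on the tool from outside, world axes, zero at the start; "torque": the same for the moment, N m; "width": finger opening in m.
Only numpy, scipy, OpenCV 4.12 (cv2) and the standard library are available. Lean on these libraries where they do the work, as an engineer would, in place of code of your own. Each camera call takes 0.05 s, during which the arm holds its last target.

## Working session

There is one attempt and no reset: what is moved stays moved. The work goes in short steps, Python scripts to look and compute and a shell command to move; the robot and the scene stay as the last step left them, time stands still between calls to the robot, and variables do not carry over. Pictures are saved under pics/ and viewed, and the job is handed in when it is done.

```bash
ls; mkdir -p pics; python3 - <<'E'
from bench import r, optics
import cv2,numpy as np
print(r.read_state())
for n in("side","top"):
    im=optics.camera(n); cv2.imwrite(f"pics/{n}0.png",im[:,:,::-1])
    print(n,{k:np.round(v,4).tolist() for k,v in optics.camera_model(n).items()})
E
```

```text
pics
{'time': 0.0, 'joint_positions': array([-1.22662257,  0.33289361, -0.06468349,  1.46093747,  0.02158738,
        1.34984836, -0.08849404]), 'joint_vel': array([-0.00050122,  0.00036116, -0.00075022, -0.0003986 ,  0.00113894,
       -0.00069773, -0.00123739]), 'joint_torque': array([-1.33431713e-03, -6.23255897e+01,  2.37595296e-02, -3.89911258e+01,
       -6.14398322e-02,  3.94812925e-02,  1.34660404e-04]), 'ee_pos': array([0.22399813, 0.58306093, 0.20554215]), 'eef_rot': array([ 0.12845845,  0.69532073, -0.12943257,  0.69517963]), 'ft_force': array([ 0.34260666, -0.3742461 ,  0.51447291]), 'torque': array([ 0.02511151, -0.00665278, -0.00936261]), 'width': 0.08680070399732404}
side {'camera_matrix': [[368.545, 0.0, 318.5541], [0.0, 368.545, 190.6193], [0.0, 0.0, 1.0]], 'world_from_camera': [[0.9466, -0.2324, 0.2235, 0.3356], [-0.3223, -0.6649, 0.6738, -0.6596], [-0.008, -0.7099, -0.7043, 0.7846], [0.0, 0.0, 0.0, 1.0]]}
top {'camera_matrix': [[388.3359, 0.0, 319.6414], [0.0, 388.3359, 197.1949], [0.0, 0.0, 1.0]], 'world_from_camera': [[-0.0777, -0.9741, 0.2123, 0.379], [-0.997, 0.0756, -0.0179, 0.0316], [0.0014, -0.2131, -0.977, 0.9695], [0.0, 0.0, 0.0, 1.0]]}
```

View pics/side0.png

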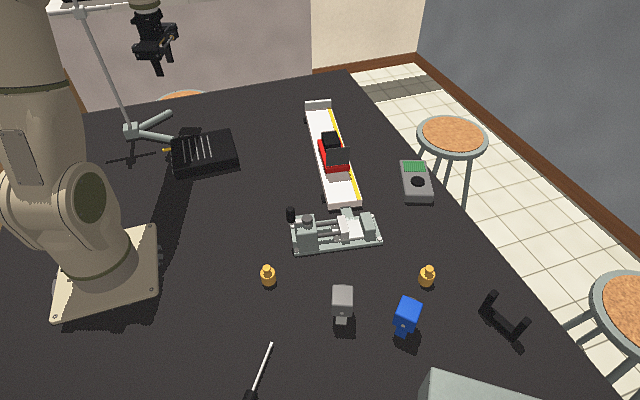

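View pics/top0.png

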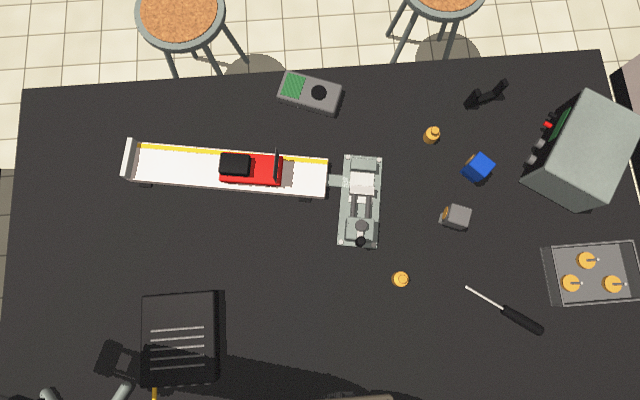

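```bash
cat > h.py <<'E'
import numpy as np,cv2
from bench import r,optics
def ray(n,u,v):
    m=optics.camera_model(n);K=np.array(m["camera_matrix"]);T=np.array(m["world_from_camera"])
    d=T[:3,:3]@np.linalg.solve(K,[u,v,1.]);return T[:3,3],d/np.linalg.norm(d)
def onz(n,u,v,z):
    o,d=ray(n,u,v);return o+d*(z-o[2])/d[2]
def proj(n,p):
    m=optics.camera_model(n);K=np.array(m["camera_matrix"]);T=np.linalg.inv(np.array(m["world_from_camera"]))
    q=K@(T[:3,:3]@np.asarray(p)+T[:3,3]);return q[:2]/q[2]
def tri(a,b):
    o1,d1=ray("side",*a);o2,d2=ray("top",*b)
    s=np.linalg.lstsq(np.c_[d1,-d2],o2-o1,rcond=None)[0]
    p,q=o1+s[0]*d1,o2+s[1]*d2;return (p+q)/2,np.linalg.norm(p-q)
def crop(im,x0,y0,w,h,s,name):
    c=cv2.resize(im[y0:y0+h,x0:x0+w],None,fx=s,fy=s,interpolation=cv2.INTER_CUBIC)
    for i in range(0,w,10):cv2.putText(c,str(x0+i) if i%20==0 else "|",(i*s,8),0,.3,(255,0,255))
    for i in range(0,h,10):cv2.putText(c,str(y0+i),(0,i*s+4),0,.3,(255,0,255))
    cv2.imwrite(f"pics/{name}.png",c[:,:,::-1])
E
python3 - <<'E'
from h import *
t=cv2.imread("pics/top0.png")[:,:,::-1];s=cv2.imread("pics/side0.png")[:,:,::-1]
crop(t,320,140,90,120,5,"t1");crop(t,390,110,115,110,5,"t2");crop(s,280,190,110,70,7,"s1");crop(s,320,270,110,75,7,"s2")
E
```

```text
(no output)
```

View pics/t1.png

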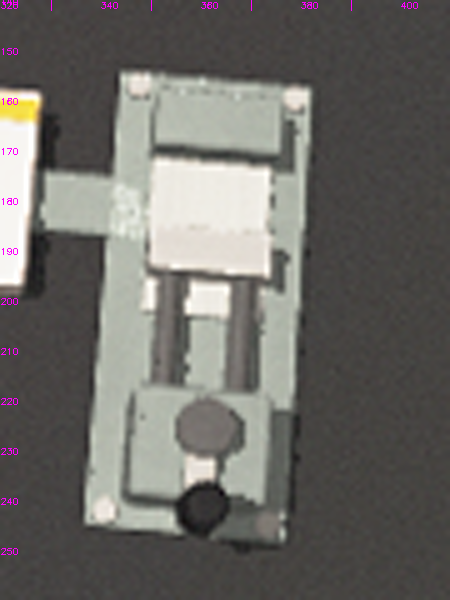

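View pics/t2.png

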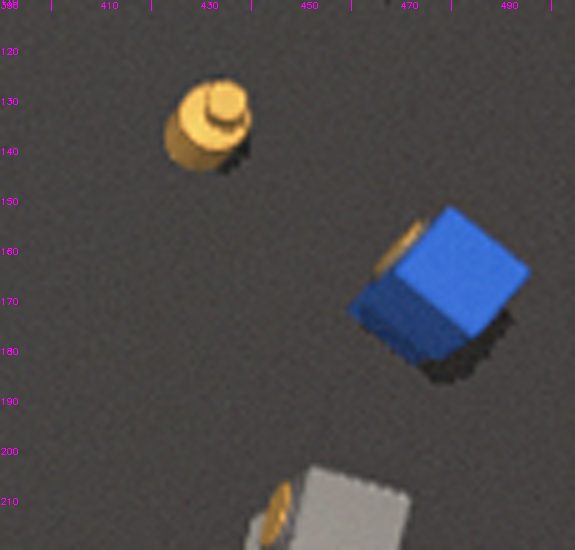

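View pics/s1.png

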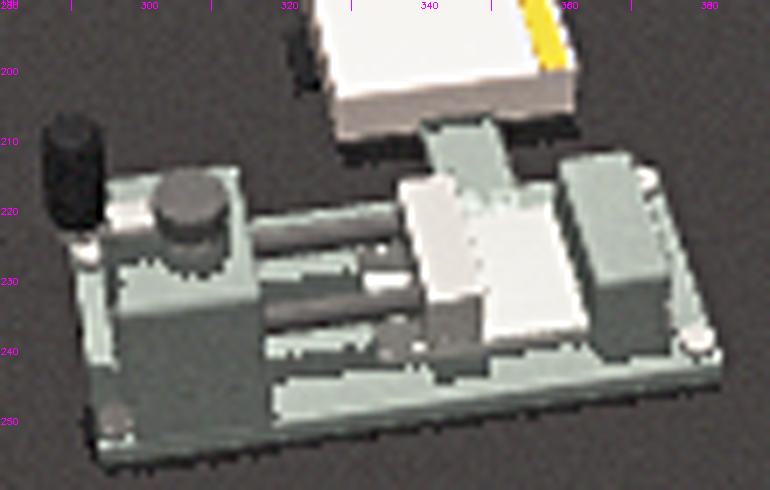

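View pics/s2.png

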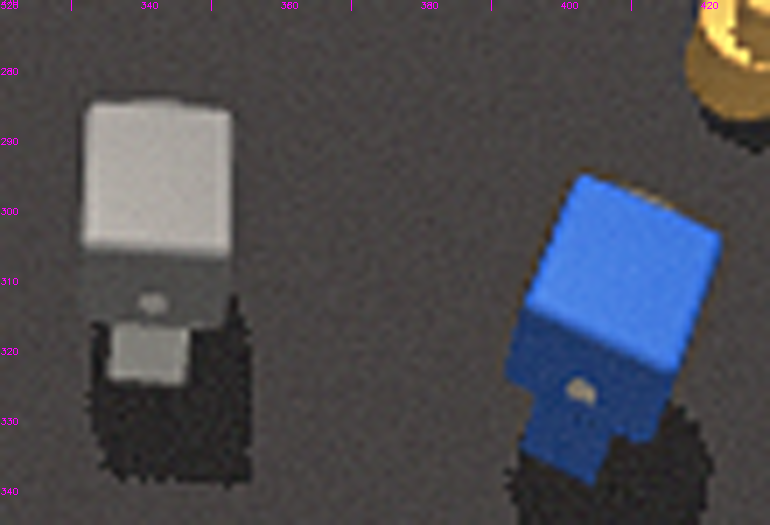

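```bash
python3 - <<'E'
from h import *
t=cv2.imread("pics/top0.png")[:,:,::-1];s=cv2.imread("pics/side0.png")[:,:,::-1]
# sensor top face
for n,im,(x0,y0,w,h) in(("top",t,(435,195,45,45)),("side",s,(325,280,35,40))):
    c=im[y0:y0+h,x0:x0+w].astype(int);g=c.mean(2);sp=c.max(2)-c.min(2)
    for th in (120,135,150):
        m=((g>th)&(sp<25)).astype(np.uint8)
        cs,_=cv2.findContours(m,cv2.RETR_EXTERNAL,cv2.CHAIN_APPROX_NONE);k=max(cs,key=cv2.contourArea)
        b=cv2.boxPoints(cv2.minAreaRect(k))+[x0,y0]
        P=np.array([onz(n,u,v,.09) for u,v in b])
        print(n,th,b.round(1).tolist(),P[:,:2].round(4).tolist(),P.mean(0).round(4),[round(np.linalg.norm(P[i]-P[i-1])*1e3,1) for i in range(4)],
          [round(float(np.degrees(np.arctan2(*(P[i]-P[i-1])[1::-1]))),1) for i in range(2)])
# vise features
q=lambda a,b:(320+a/5,140+b/5)
def show(name,z,pts):
    P=np.array([onz("top",*q(*p),z) for p in pts]);print(name,P[:,:2].round(4).tolist())
    for i in range(len(P)):
        d=P[i]-P[i-1];print("   len %.1f dir %.1f"%(np.linalg.norm(d)*1e3,np.degrees(np.arctan2(d[1],d[0]))))
show("fixed jaw top",.046,[(155,88),(283,95),(280,156),(152,148)])
show("housing top",.066,[(132,388),(270,396),(266,508),(122,496)])
show("plate",.010,[(122,73),(312,88),(285,543),(84,523)])
show("handle top",.127,[(203,506),(175,506)])
q=lambda a,b:(280+a/7,190+b/7)
print("handle side",onz("side",*q(76,122),.127),onz("side",*q(73,225),.083))
crop(t,430,190,60,60,8,"t3")
E
```

```text
top 120 [[446.4, 219.8], [452.1, 202.7], [472.2, 209.4], [466.5, 226.5]] [[0.4949, -0.2698], [0.5335, -0.2888], [0.5143, -0.3326], [0.476, -0.3133]] [ 0.5047 -0.3011  0.09  ] [np.float64(47.4), np.float64(43.0), np.float64(47.8), np.float64(42.9)] [66.5, -26.2]
top 135 [[446.9, 219.3], [452.3, 203.1], [472.1, 209.7], [466.7, 225.9]] [[0.4959, -0.2711], [0.5325, -0.2891], [0.5136, -0.3323], [0.4773, -0.314]] [ 0.5048 -0.3016  0.09  ] [np.float64(46.7), np.float64(40.8), np.float64(47.1), np.float64(40.6)] [66.5, -26.2]
top 150 [[468.0, 219.0], [468.0, 219.0], [468.0, 219.0], [468.0, 219.0]] [[0.4929, -0.3194], [0.4929, -0.3194], [0.4929, -0.3194], [0.4929, -0.3194]] [ 0.4929 -0.3194  0.09  ] [np.float64(0.0), np.float64(0.0), np.float64(0.0), np.float64(0.0)] [0.0, 0.0]
side 120 [[332.0, 285.0], [352.0, 285.0], [352.0, 305.0], [332.0, 305.0]] [[0.4912, -0.2742], [0.5313, -0.2881], [0.5137, -0.3306], [0.4752, -0.3174]] [ 0.5028 -0.3026  0.09  ] [np.float64(46.0), np.float64(42.5), np.float64(46.1), np.float64(40.7)] [69.7, -19.1]
side 135 [[332.0, 285.0], [352.0, 285.0], [352.0, 305.0]
[... 472 characters left out ...]
ixed jaw top [[0.6743, -0.071], [0.6657, -0.1342], [0.6345, -0.1293], [0.6435, -0.0666]]
   len 31.1 dir -8.2
   len 63.7 dir -97.7
   len 31.6 dir 171.1
   len 63.3 dir 81.8
housing top [[0.5215, -0.044], [0.5127, -0.1084], [0.4605, -0.1008], [0.4712, -0.0346]]
   len 51.1 dir -10.5
   len 65.0 dir -97.8
   len 52.7 dir 171.8
   len 67.1 dir 80.8
plate [[0.6952, -0.0587], [0.6795, -0.156], [0.4477, -0.1165], [0.4651, -0.0188]]
   len 233.5 dir -9.8
   len 98.5 dir -99.2
   len 235.2 dir 170.3
   len 99.2 dir 79.9
handle top [[0.4579, -0.0648], [0.4589, -0.0527]]
   len 12.1 dir -94.4
   len 12.1 dir 85.6
handle side [ 0.46223897 -0.06304802  0.127     ] [ 0.45617812 -0.07074384  0.083     ]
```

View pics/t3.png

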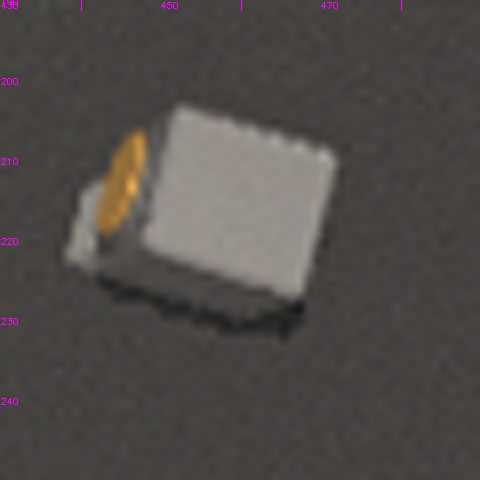

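```bash
cat >> h.py <<'E'
from scipy.spatial.transform import Rotation as R
def plan(x,y,z,yaw=None):
    s=r.read_state();M=R.from_quat(s["eef_rot"]).as_matrix()
    a=np.degrees(np.arctan2(M[1,1],M[0,1]))
    print("t %.2f tcp"%s["time"],s["ee_pos"].round(4),"F",s["ft_force"].round(1),"w %.4f"%s["width"],"xaxis",M[:,0].round(3),"tool y yaw %.1f"%a)
    d=M.T@(np.array([x,y,z])-s["ee_pos"]);print("shift cm",(d*100).round(2), end=" ")
    if yaw is not None:
        e=((yaw-a)+90)%180-90
        # spin about tool x (down) by th changes world yaw by th*sign(M[2,0])
        print("spin",round(float(e*np.sign(M[2,0])),1),"(shift is before spin)")
    else:print()
E
python3 - <<'E'
from h import *
t=[(452.5,203.1),(471.9,209.4),(467.5,227.1),(448.1,220)]
P=np.array([onz("top",u,v,.09)[:2] for u,v in t])
print(P.round(4),P.mean(0))
for i in range(4):
    d=P[i]-P[i-1];print(np.linalg.norm(d),np.degrees(np.arctan2(d[1],d[0])))
# side corners
q=lambda a,b:(320+a/7,270+b/7)
P=np.array([onz("side",*q(*c),.09)[:2] for c in [(90,103),(231,112),(231,256),(82,246)]])
print(P.round(4),P.mean(0))
for i in range(4):
    d=P[i]-P[i-1];print(np.linalg.norm(d),np.degrees(np.arctan2(d[1],d[0])))
#track edges
T=cv2.imread("pics/top0.png")[:,:,::-1]
crop(T,115,130,220,75,3,"t4")
plan(.504,-.302,.2,-22)
E
```

```text
[[ 0.5325 -0.2896]
 [ 0.5143 -0.332 ]
 [ 0.4745 -0.3153]
 [ 0.4941 -0.2736]] [ 0.50383964 -0.30263163]
0.041550495525528044 -22.62836347385441
0.04606767165903232 -113.18409607338332
0.04319693313559021 157.37192398430875
0.04611325643076004 64.76986712352857
[[ 0.4931 -0.2742]
 [ 0.5324 -0.291 ]
 [ 0.5143 -0.3345]
 [ 0.4746 -0.3175]] [ 0.50359462 -0.3042777 ]
0.04711728894217691 66.78791688430738
0.04274294642384954 -23.208752096699836
0.0471169597299517 -112.59779799094963
0.04324809199144064 156.7952326554252
t 0.10 tcp [0.224  0.5831 0.2057] F [ 0.5 -0.4  0.8] w 0.0874 xaxis [-0.    -0.001 -1.   ] tool y yaw 69.0
shift cm [  0.66 -72.58  57.88] spin -89.0 (shift is before spin)
```

View pics/t4.png

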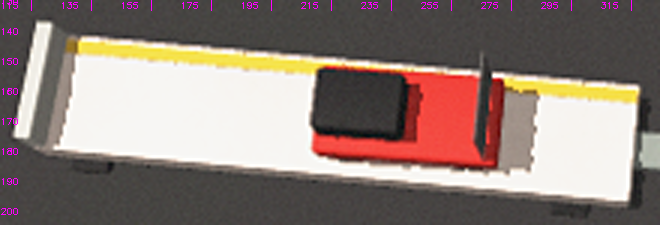

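```bash
python3 -m inch '[{"translation":[0,-0.2,5.5],"spin":5},{"translation":[0,-0.2,5.5],"spin":5},{"translation":[0,-0.2,5.5],"spin":5},{"translation":[0,-0.2,5.5],"spin":5},{"translation":[0,-0.2,5.5],"spin":5},{"translation":[0,-0.2,5.5],"spin":5},{"translation":[0,-0.2,5.5],"spin":5},{"translation":[0,-0.2,5.5],"spin":5}]' 0 30; python3 - <<'E'
from h import *
plan(.5038,-.303,.2,-23)
a=onz("top",141.7,142.7,.032);b=onz("top",327.7,158.7,.032);d=a-b;print("track yaw",np.degrees(np.arctan2(d[1],d[0])))
a=onz("top",115+60/3,130+150/3,.032);b=onz("top",115+628/3,130+202/3,.032);d=a-b;print("track yaw",np.degrees(np.arctan2(d[1],d[0])))
E
```

```text
time: 1.1
ee_pos: [0.5541, 0.2957, 0.201]
eef_rot: [0.36, 0.608, -0.365, 0.606]
ft_force: [0.9, 0.8, 0.3]
width: 0.0871
t 1.10 tcp [0.5541 0.2957 0.201 ] F [0.9 0.8 0.3] w 0.0871 xaxis [-0.006 -0.005 -1.   ] tool y yaw 28.4
shift cm [  0.41 -32.85  50.3 ] spin 51.4 (shift is before spin)
track yaw 80.42569555631557
track yaw 80.20746242308465
```

```bash
python3 -m inch '[{"translation":[0,-0.5,5.5],"spin":5},{"translation":[0,-0.5,5.5],"spin":5},{"translation":[0,-0.5,5.5],"spin":5},{"translation":[0,-0.5,5.5],"spin":5},{"translation":[0,-0.5,5.5],"spin":5},{"translation":[0,-0.5,5.5],"spin":5},{"translation":[0,-0.5,5.5],"spin":5},{"translation":[0,-0.5,5.5],"spin":5},{"translation":[0,-0.5,5.5],"spin":5}]'; python3 - <<'E'
from h import *
plan(.5038,-.303,.2,-23)
E
```

```text
time: 2.22
ee_pos: [0.5744, -0.2036, 0.1998]
eef_rot: [-0.568, -0.415, 0.577, -0.414]
ft_force: [0.9, 0.0, -0.8]
width: 0.087
t 2.23 tcp [ 0.5744 -0.2036  0.1998] F [ 0.9  0.  -0.8] w 0.0870 xaxis [-0.011 -0.007 -1.   ] tool y yaw -18.1
shift cm [ 0.12 -3.61 11.64] spin 4.9 (shift is before spin)
```

```bash
python3 -m inch '[{"translation":[0,-1.2,4],"spin":1.6},{"translation":[0,-1.2,4],"spin":1.6},{"translation":[0,-1.2,3.5],"spin":1.6},{"translation":[0,0,0],"spin":0}]'; python3 - <<'E'
from h import *
plan(.5038,-.303,.072,-23)
im=optics.camera("top");crop(im,400,160,110,110,5,"t5")
im=optics.camera("side");crop(im,280,200,110,140,5,"s5")
E
```

```text
time: 2.72
ee_pos: [0.495, -0.3079, 0.2005]
eef_rot: [-0.586, -0.387, 0.598, -0.386]
ft_force: [0.1, 0.2, -0.2]
width: 0.0869
t 2.73 tcp [ 0.495  -0.3079  0.2005] F [ 0.1  0.2 -0.2] w 0.0869 xaxis [-0.014 -0.008 -1.   ] tool y yaw -23.7
shift cm [12.84  0.73 -0.96] spin -0.7 (shift is before spin)
```

View pics/t5.png

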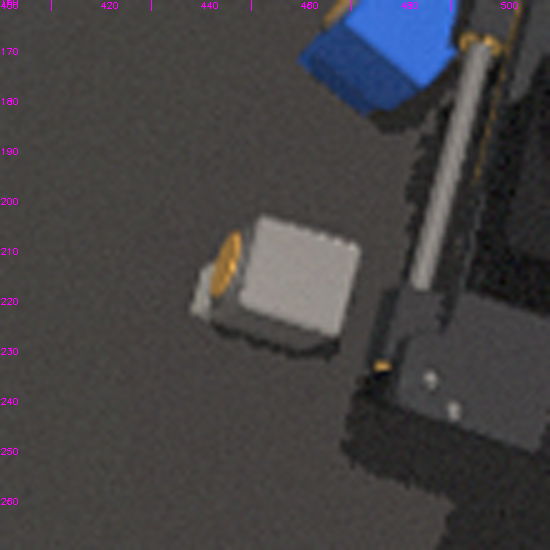

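View pics/s5.png

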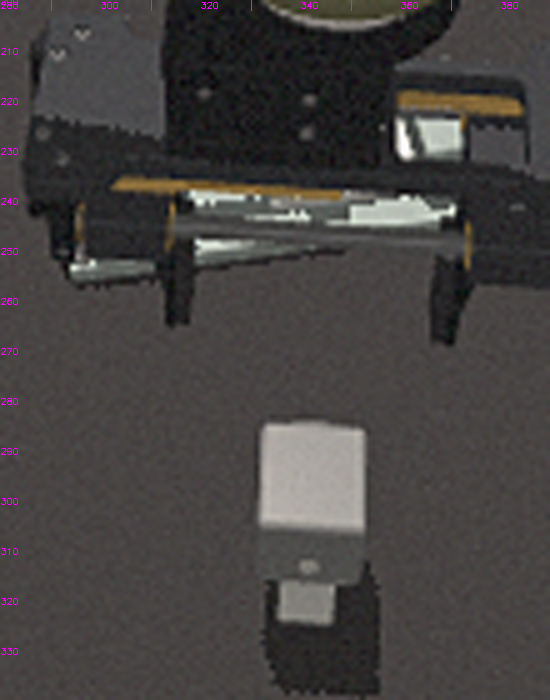

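```bash
python3 -m inch '[{"translation":[2,0.7,-0.95],"spin":-0.7},{"translation":[4,0.1,0],"spin":0},{"translation":[0,0,0],"spin":0}]'; python3 - <<'E'
from h import *
plan(.5038,-.303,.066,-23)
s=r.read_state();M=R.from_quat(s["eef_rot"]).as_matrix()
for sg in(-1,1):
    p=s["ee_pos"]+M@[.017,sg*.0435,0];print(p.round(3),proj("side",p).round(1),proj("top",p).round(1))
im=optics.camera("side");crop(im,280,220,110,120,5,"s6")
E
```

```text
time: 3.2
ee_pos: [0.5116, -0.2942, 0.1358]
eef_rot: [-0.582, -0.396, 0.592, -0.393]
ft_force: [-0.6, -0.1, 0.6]
width: 0.0872
t 3.20 tcp [ 0.5116 -0.2942  0.1358] F [-0.6 -0.1  0.6] w 0.0872 xaxis [-0.014 -0.005 -1.   ] tool y yaw -22.2
shift cm [ 6.99 -0.31  1.05] spin 0.8 (shift is before spin)
[ 0.471 -0.278  0.119] [323.7 281.8] [455.9 228.1]
[ 0.552 -0.311  0.118] [366.2 284. ] [464.7 191.6]
```

View pics/s6.png

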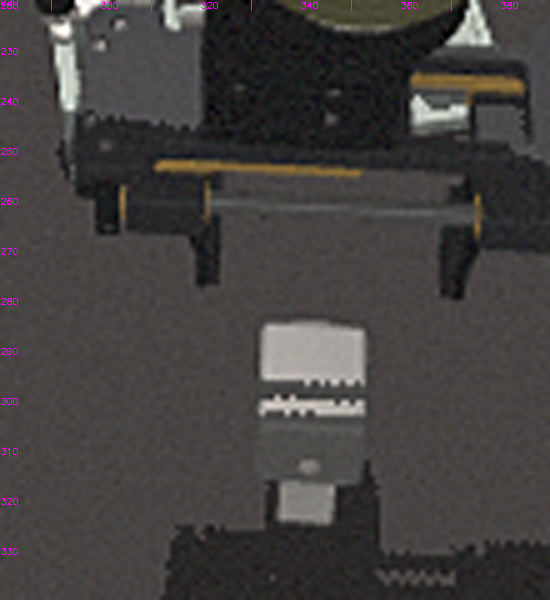

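```bash
python3 -m inch '[{"translation":[0,-0.3,1.05],"spin":0.8},{"translation":[0,0,0],"spin":0},{"translation":[0,0,0],"spin":0}]'; python3 - <<'E'
from h import *
plan(.5038,-.303,.066,-23)
E
```

```text
time: 3.62
ee_pos: [0.5074, -0.3042, 0.1409]
eef_rot: [-0.586, -0.39, 0.593, -0.391]
ft_force: [0.4, 0.6, -0.8]
width: 0.0868
t 3.62 tcp [ 0.5074 -0.3042  0.1409] F [ 0.4  0.6 -0.8] w 0.0868 xaxis [-0.007 -0.007 -1.   ] tool y yaw -22.9
shift cm [ 7.49 -0.35 -0.05] spin 0.1 (shift is before spin)
```

```bash
python3 -m inch '[{"translation":[2.5,-0.2,0],"spin":0},{"translation":[2.5,-0.1,0],"spin":0},{"translation":[1.8,0,0],"spin":0},{"translation":[0,0,0],"spin":0},{"translation":[0,0,0],"spin":0}]'; python3 - <<'E'
from h import *
plan(.5038,-.303,.066,-23)
im=optics.camera("side");crop(im,280,220,110,120,5,"s7")
plan(.5038,-.303,.066,-23)
im=optics.camera("top");crop(im,400,160,110,110,5,"t7")
E
```

```text
time: 4.25
ee_pos: [0.5063, -0.3046, 0.0744]
eef_rot: [-0.587, -0.388, 0.592, -0.393]
ft_force: [0.2, -0.5, 0.5]
width: 0.0871
t 4.25 tcp [ 0.5063 -0.3046  0.0744] F [ 0.2 -0.5  0.5] w 0.0871 xaxis [-0.002 -0.009 -1.   ] tool y yaw -23.0
shift cm [ 0.84 -0.29 -0.05] spin 0.0 (shift is before spin)
t 4.30 tcp [ 0.5063 -0.3045  0.0743] F [-0.2 -0.5 -0.1] w 0.0868 xaxis [-0.002 -0.009 -1.   ] tool y yaw -22.9
shift cm [ 0.83 -0.29 -0.05] spin 0.1 (shift is before spin)
```

View pics/s7.png

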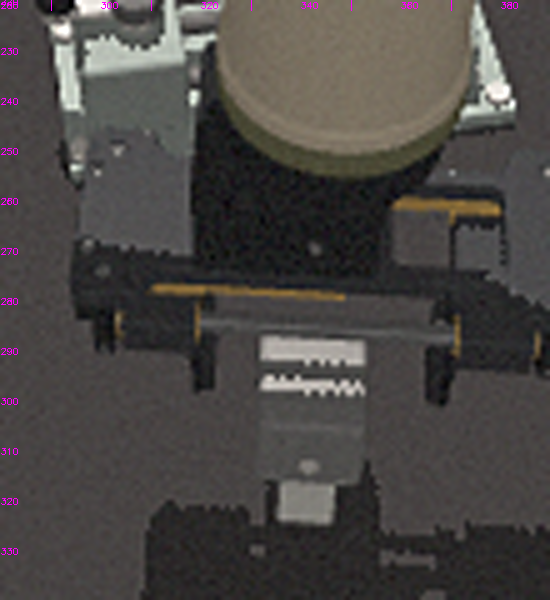

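View pics/t7.png

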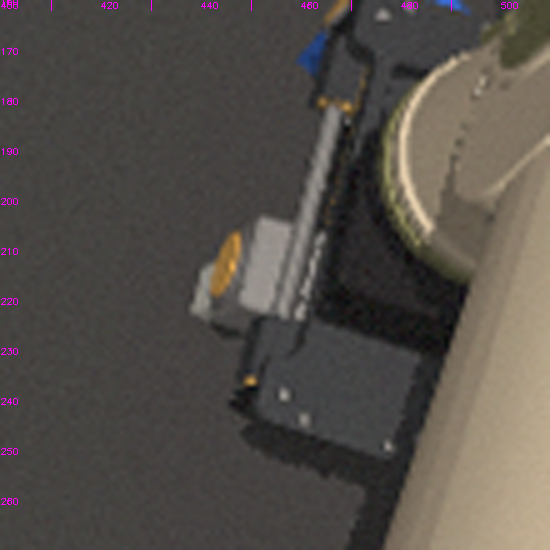

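```bash
python3 -m inch '[{"translation":[0.9,-0.3,0],"spin":0},{"translation":[0,0,0],"spin":0},{"translation":[0,0,0],"spin":0}]'; python3 -m inch '[{"translation":[0,0,0],"spin":0},{"translation":[0,0,0],"spin":0},{"translation":[0,0,0],"spin":0},{"translation":[0,0,0],"spin":0},{"translation":[0,0,0],"spin":0},{"translation":[0,0,0],"spin":0}]' 1 40; python3 - <<'E'
from h import *
plan(.5038,-.303,.066,-23)
im=optics.camera("side");crop(im,280,220,110,120,5,"s8")
E
```

```text
time: 4.72
ee_pos: [0.5039, -0.3035, 0.0657]
eef_rot: [-0.588, -0.388, 0.591, -0.393]
ft_force: [-0.1, 0.2, -0.2]
width: 0.087
time: 5.48
ee_pos: [0.5041, -0.3036, 0.066]
eef_rot: [-0.588, -0.388, 0.591, -0.393]
ft_force: [0.3, 0.1, 0.2]
width: 0.0455
t 5.47 tcp [ 0.5041 -0.3036  0.066 ] F [0.3 0.1 0.2] w 0.0455 xaxis [ 0.    -0.009 -1.   ] tool y yaw -22.9
shift cm [-0.   -0.05 -0.04] spin 0.1 (shift is before spin)
```

View pics/s8.png

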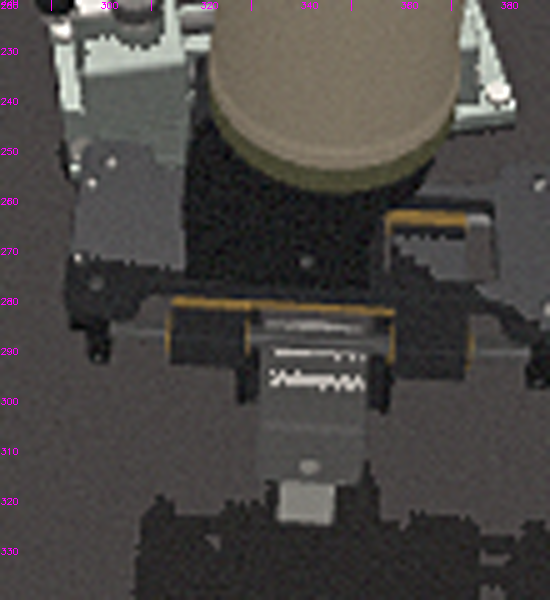

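```bash
python3 -m inch '[{"translation":[-1.5,0,0],"spin":0},{"translation":[-3,0,0],"spin":0},{"translation":[-3,0,0],"spin":0},{"translation":[-2,0,0],"spin":0},{"translation":[0,0,0],"spin":0}]'; python3 - <<'E'
from h import *
plan(.623,-.0955,.16,-9.7)
E
```

```text
time: 6.15
ee_pos: [0.5031, -0.3026, 0.166]
eef_rot: [-0.588, -0.388, 0.592, -0.393]
ft_force: [-0.5, 0.2, -3.3]
width: 0.0458
t 6.15 tcp [ 0.5031 -0.3026  0.166 ] F [-0.5  0.2 -3.3] w 0.0458 xaxis [-0.001 -0.009 -1.   ] tool y yaw -23.0
shift cm [  0.41   2.95 -23.75] spin -13.3 (shift is before spin)
```

```bash
python3 -m inch '[{"translation":[0,0.2,-2.5],"spin":-2.2},{"translation":[0,0.2,-4.5],"spin":-2.2},{"translation":[0,0.2,-4.5],"spin":-2.2},{"translation":[0,0.2,-4.5],"spin":-2.2},{"translation":[0,0.2,-3.5],"spin":-2.2},{"translation":[0,0,-2],"spin":-2.2},{"translation":[0,0,0],"spin":0},{"translation":[0,0,0],"spin":0}]'; python3 - <<'E'
from h import *
plan(.623,-.0955,.14,-9.7)
E
```

```text
time: 7.15
ee_pos: [0.5768, -0.0896, 0.1578]
eef_rot: [-0.533, -0.46, 0.542, -0.459]
ft_force: [0.2, -0.7, -2.6]
width: 0.0457
t 7.15 tcp [ 0.5768 -0.0896  0.1578] F [ 0.2 -0.7 -2.6] w 0.0457 xaxis [-0.01  -0.008 -1.   ] tool y yaw -8.9
shift cm [ 1.73  4.67 -0.15] spin 0.8 (shift is before spin)
```

```bash
python3 -m inch '[{"translation":[0,2,0],"spin":0.8},{"translation":[0,2,-0.1],"spin":0},{"translation":[0,0.6,0],"spin":0},{"translation":[0,0,0],"spin":0},{"translation":[0,0,0],"spin":0}]'; python3 - <<'E'
from h import *
plan(.623,-.0955,.14,-9.7)
im=optics.camera("side");crop(im,270,130,130,130,5,"s9")
im=optics.camera("top");crop(im,310,130,110,125,5,"t9")
E
```

```text
time: 7.78
ee_pos: [0.6208, -0.1035, 0.1574]
eef_rot: [-0.538, -0.453, 0.548, -0.453]
ft_force: [-0.5, -0.2, -3.1]
width: 0.0456
t 7.78 tcp [ 0.6208 -0.1035  0.1574] F [-0.5 -0.2 -3.1] w 0.0456 xaxis [-0.012 -0.01  -1.   ] tool y yaw -10.3
shift cm [ 1.73  0.09 -0.85] spin -0.6 (shift is before spin)
```

View pics/s9.png

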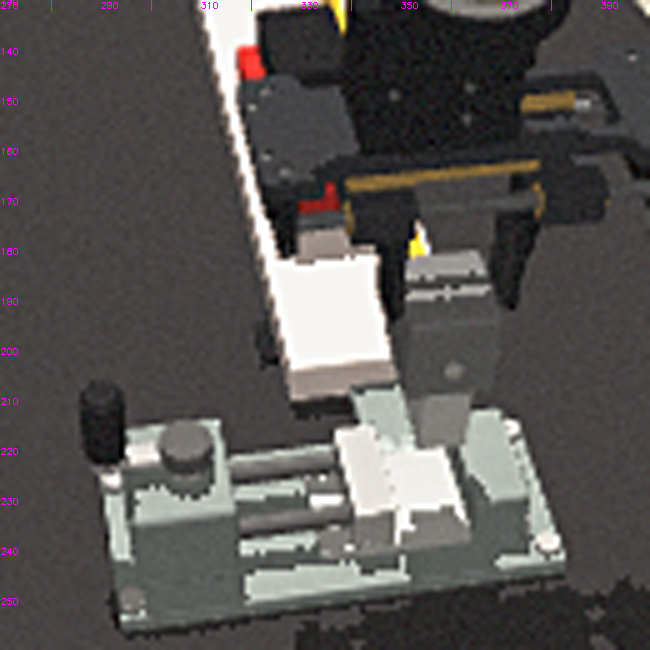

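View pics/t9.png

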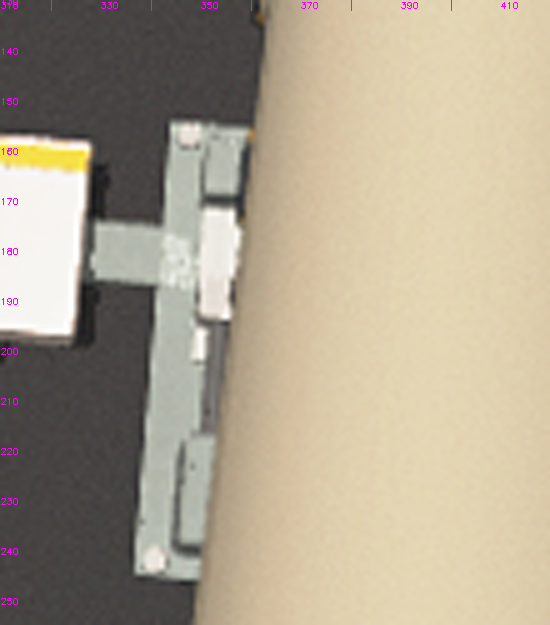

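```bash
python3 -m inch '[{"translation":[1.5,0.1,-0.85],"spin":-0.6},{"translation":[0,0,0],"spin":0},{"translation":[0,0,0],"spin":0}]'; python3 - <<'E'
from h import *
plan(.623,-.0955,.14,-9.7)
E
```

```text
time: 8.25
ee_pos: [0.6229, -0.0938, 0.1411]
eef_rot: [-0.535, -0.457, 0.545, -0.456]
ft_force: [0.4, -0.2, -2.3]
width: 0.0455
t 8.25 tcp [ 0.6229 -0.0938  0.1411] F [ 0.4 -0.2 -2.3] w 0.0455 xaxis [-0.012 -0.009 -1.   ] tool y yaw -9.6
shift cm [0.11 0.04 0.17] spin 0.1 (shift is before spin)
```

```bash
python3 -m inch '[{"translation":[1.2,0,0.15],"spin":0},{"translation":[0.8,0,0],"spin":0},{"translation":[0,0,0],"spin":0},{"translation":[0,0,0],"spin":0}]'; python3 - <<'E'
from h import *
plan(.623,-.0955,.087,-9.7)
im=optics.camera("side");crop(im,320,150,80,105,7,"s10")
E
```

```text
time: 8.75
ee_pos: [0.6221, -0.0958, 0.1194]
eef_rot: [-0.535, -0.457, 0.546, -0.456]
ft_force: [-0.1, 0.4, -1.8]
width: 0.0455
t 8.75 tcp [ 0.6221 -0.0958  0.1194] F [-0.1  0.4 -1.8] w 0.0455 xaxis [-0.012 -0.009 -1.   ] tool y yaw -9.6
shift cm [ 3.24  0.12 -0.08] spin 0.1 (shift is before spin)
```

View pics/s10.png

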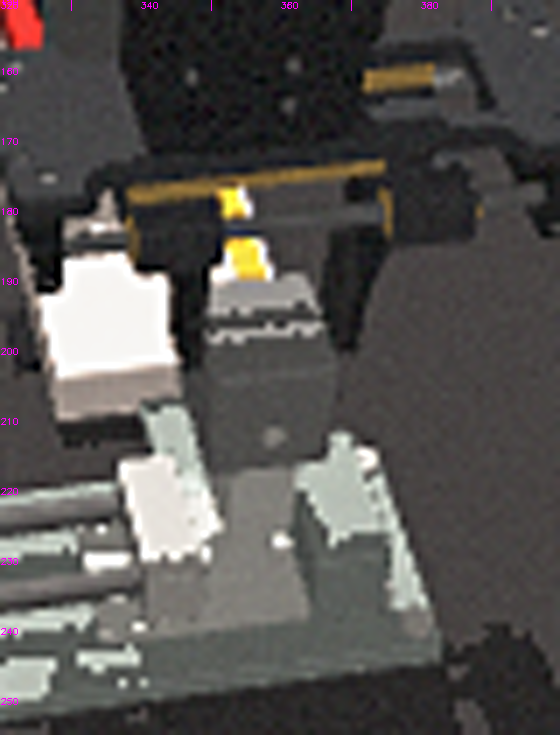

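```bash
python3 -m inch '[{"translation":[1.0,0.1,-0.05],"spin":0},{"translation":[0.6,0,0],"spin":0},{"translation":[0,0,0],"spin":0},{"translation":[0,0,0],"spin":0}]'; python3 - <<'E'
from h import *
plan(.623,-.0955,.087,-9.7)
im=optics.camera("side");crop(im,320,150,80,105,7,"s11")
E
```

```text
time: 9.3
ee_pos: [0.6232, -0.0955, 0.1024]
eef_rot: [-0.535, -0.457, 0.545, -0.456]
ft_force: [-0.4, -1.1, -2.9]
width: 0.0455
t 9.30 tcp [ 0.6232 -0.0955  0.1024] F [-0.4 -1.1 -2.9] w 0.0455 xaxis [-0.012 -0.009 -1.   ] tool y yaw -9.6
shift cm [ 1.54 -0.   -0.02] spin 0.1 (shift is before spin)
```

View pics/s11.png

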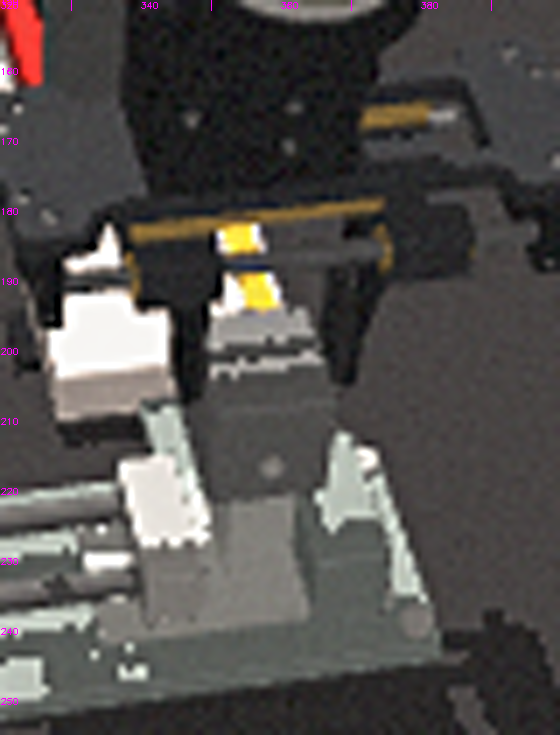

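```bash
python3 -m inch '[{"translation":[0.7,0,0],"spin":0},{"translation":[0.5,0,0],"spin":0},{"translation":[0.1,0,0],"spin":0},{"translation":[0,0,0],"spin":0}]'; python3 - <<'E'
from h import *
plan(.623,-.0955,.086,-9.7)
im=optics.camera("side");crop(np.clip(im.astype(int)*2,0,255).astype(np.uint8),320,150,80,105,7,"s12")
E
```

```text
time: 9.85
ee_pos: [0.623, -0.0957, 0.0886]
eef_rot: [-0.535, -0.457, 0.545, -0.456]
ft_force: [-0.4, 0.0, -2.1]
width: 0.0455
t 9.85 tcp [ 0.623  -0.0957  0.0886] F [-0.4  0.  -2.1] w 0.0455 xaxis [-0.012 -0.009 -1.   ] tool y yaw -9.6
shift cm [ 0.26 -0.   -0.02] spin 0.1 (shift is before spin)
```

View pics/s12.png

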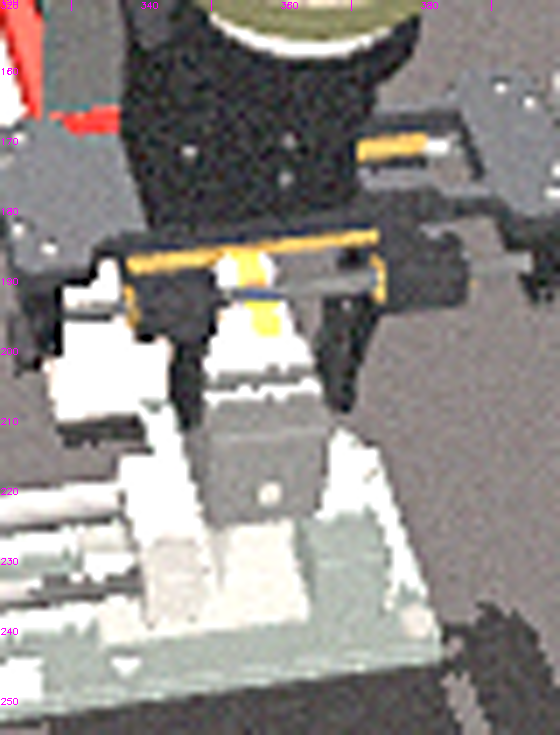

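```bash
python3 -m inch '[{"translation":[0.2,0,0],"spin":0},{"translation":[0.15,0,0],"spin":0},{"translation":[0,0,0],"spin":0}]'; python3 - <<'E'
from h import *
plan(.623,-.0955,.086,-9.7)
E
```

```text
time: 10.28
ee_pos: [0.6234, -0.0959, 0.0862]
eef_rot: [-0.535, -0.456, 0.545, -0.456]
ft_force: [0.1, -0.8, -2.4]
width: 0.0453
t 10.28 tcp [ 0.6234 -0.0959  0.0862] F [ 0.1 -0.8 -2.4] w 0.0453 xaxis [-0.011 -0.009 -1.   ] tool y yaw -9.6
shift cm [ 0.02 -0.05 -0.03] spin 0.1 (shift is before spin)
```

```bash
python3 -m inch '[{"translation":[0.15,0,0],"spin":0},{"translation":[0.1,0,0],"spin":0},{"translation":[0,0,0],"spin":0}]'; python3 - <<'E'
from h import *
plan(.623,-.0955,.086,-9.7)
E
```

```text
time: 10.65
ee_pos: [0.6237, -0.0962, 0.0862]
eef_rot: [-0.536, -0.456, 0.545, -0.456]
ft_force: [-0.3, -0.3, -3.2]
width: 0.0454
t 10.65 tcp [ 0.6237 -0.0962  0.0862] F [-0.3 -0.3 -3.2] w 0.0454 xaxis [-0.009 -0.008 -1.   ] tool y yaw -9.7
shift cm [ 0.02 -0.08 -0.05] spin 0.0 (shift is before spin)
```

```bash
python3 -m inch '[{"translation":[0.2,0,0],"spin":0},{"translation":[0.2,0,0],"spin":0}]'; python3 - <<'E'
from h import *
plan(.623,-.0955,.086,-9.7)
E
```

```text
time: 10.9
ee_pos: [0.6242, -0.0964, 0.0859]
eef_rot: [-0.537, -0.456, 0.544, -0.456]
ft_force: [-10.4, 1.9, 22.3]
width: 0.0456
t 10.90 tcp [ 0.6242 -0.0964  0.0859] F [-10.4   1.9  22.3] w 0.0456 xaxis [-0.008 -0.007 -1.   ] tool y yaw -9.7
shift cm [-0.01 -0.13 -0.07] spin 0.0 (shift is before spin)
```

```bash
python3 -m inch '[{"translation":[0,0,0],"spin":0}]'; python3 -m inch '[{"translation":[0,0,0],"spin":0},{"translation":[0,0,0],"spin":0},{"translation":[0,0,0],"spin":0},{"translation":[0,0,0],"spin":0}]' 0; python3 - <<'E'
from h import *
plan(.623,-.0955,.19,-9.7)
E
```

```text
time: 11.02
ee_pos: [0.6243, -0.0964, 0.0863]
eef_rot: [-0.537, -0.456, 0.544, -0.456]
ft_force: [-0.2, -0.2, -2.7]
width: 0.0452
time: 11.52
ee_pos: [0.625, -0.0965, 0.086]
eef_rot: [-0.537, -0.455, 0.544, -0.457]
ft_force: [0.2, -0.0, 1.2]
width: 0.0775
t 11.53 tcp [ 0.625  -0.0965  0.086 ] F [ 0.2 -0.   1.2] w 0.0775 xaxis [-0.006 -0.008 -1.   ] tool y yaw -9.7
shift cm [-10.4   -0.26   0.02] spin 0.0 (shift is before spin)
```

```bash
python3 -m inch '[{"translation":[-2,-0.2,0],"spin":0},{"translation":[-4,0,0],"spin":0},{"translation":[-4,0,0],"spin":0},{"translation":[-1,-3,0],"spin":0},{"translation":[0,-5,0],"spin":0},{"translation":[0,-4,0],"spin":0},{"translation":[0,-2,0],"spin":0},{"translation":[0,0,0],"spin":0}]' 0.4; python3 - <<'E'
from h import *
for z in(.075,.08,.085,.09,.095,.1):print(z,proj("side",(.4967,-.074,z)).round(1),proj("top",(.4967,-.074,z)).round(1))
plan(.46,-.064,.17,-9.7)
im=optics.camera("side");crop(im,260,120,130,140,5,"s13")
im=optics.camera("top");crop(im,300,130,120,125,5,"t13")
E
```

```text
time: 12.52
ee_pos: [0.4831, -0.0726, 0.21]
eef_rot: [-0.54, -0.453, 0.541, -0.458]
ft_force: [0.7, 0.1, 0.2]
width: 0.0522
0.075 [306.4 221.1] [360.5 226.5]
0.08 [306.4 219.8] [360.8 226.2]
0.085 [306.3 218.5] [361.  225.9]
0.09 [306.3 217.2] [361.2 225.6]
0.095 [306.2 215.9] [361.5 225.3]
0.1 [306.1 214.5] [361.7 225. ]
t 12.53 tcp [ 0.4831 -0.0726  0.21  ] F [0.7 0.1 0.2] w 0.0522 xaxis [ 0.004 -0.006 -1.   ] tool y yaw -9.8
shift cm [ 3.98 -2.44 -0.48] spin -0.1 (shift is before spin)
```

View pics/s13.png

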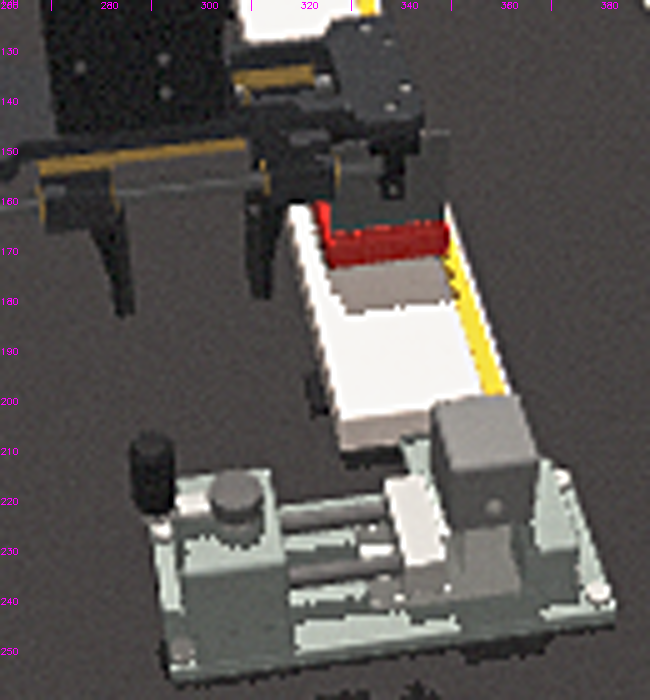

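View pics/t13.png

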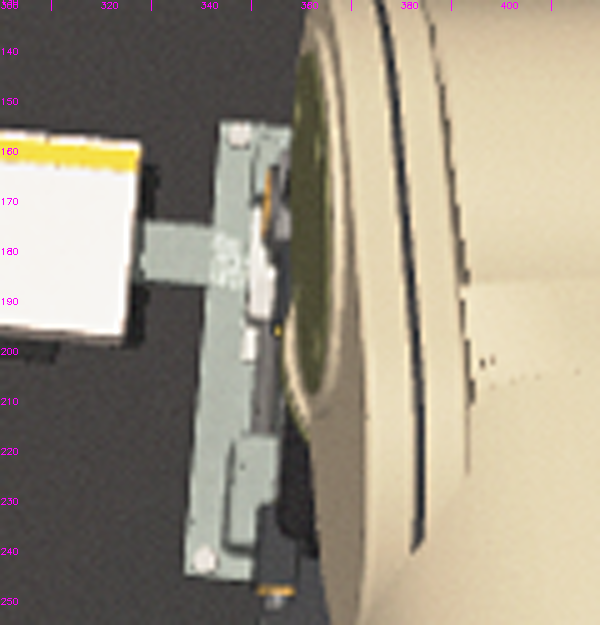

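```bash
python3 - <<'E'
from h import *
q=lambda a,b:(260+a/5,120+b/5)
P=np.array([onz("side",*q(*c),.11)[:2] for c in [(432,402),(516,396),(536,458),(447,471)]])
print(P.round(4),P.mean(0).round(4))
c,s=np.cos(np.radians(-9.7)),np.sin(np.radians(-9.7))
v=lambda p:np.array([[c,s],[-s,c]])@(np.asarray(p)-[.615,-.094])
print("vise frame",v(P.mean(0)).round(4))
for i in range(4):
    d=P[i]-P[i-1];print(np.linalg.norm(d).round(4),np.degrees(np.arctan2(d[1],d[0])).round(1))
# fixed jaw & base in the side view, orig image crop s1
q=lambda a,b:(280+a/7,190+b/7)
J=np.array([onz("side",*q(*c),.046)[:2] for c in [(559,161),(633,152),(668,274),(600,283)]]);print("jaw top",[v(p).round(4).tolist() for p in J])
J=np.array([onz("side",*q(*c),.066)[:2] for c in [(105,180),(240,167),(258,292),(117,308)]]);print("housing",[v(p).round(4).tolist() for p in J])
E
```

```text
[[ 0.6048 -0.0707]
 [ 0.6466 -0.0808]
 [ 0.6388 -0.1228]
 [ 0.5944 -0.1163]] [ 0.6212 -0.0976]
vise frame [ 0.0067 -0.0025]
0.0468 77.1
0.043 -13.6
0.0427 -100.5
0.0449 171.7
jaw top [[0.0275, 0.029], [0.0565, 0.0289], [0.0538, -0.0316], [0.0281, -0.0317]]
housing [[-0.146, 0.0305], [-0.0957, 0.0286], [-0.0983, -0.0312], [-0.1486, -0.0301]]
```

```bash
python3 -m inch '[{"translation":[1.5,-1.2,-0.25],"spin":0},{"translation":[1.5,-1.2,-0.2],"spin":0},{"translation":[0.5,0,0],"spin":0},{"translation":[0,0,0],"spin":0},{"translation":[0,0,0],"spin":0}]'; python3 - <<'E'
from h import *
plan(.459,-.0635,.112,-9.7)
im=optics.camera("side");crop(im,250,140,110,120,6,"s14")
E
```

```text
time: 13.25
ee_pos: [0.4656, -0.066, 0.1753]
eef_rot: [-0.541, -0.451, 0.542, -0.459]
ft_force: [-1.1, -0.9, 1.0]
width: 0.0523
t 13.25 tcp [ 0.4656 -0.066   0.1753] F [-1.1 -0.9  1. ] w 0.0523 xaxis [ 0.006 -0.01  -1.   ] tool y yaw -9.9
shift cm [ 6.32 -0.74 -0.19] spin -0.2 (shift is before spin)
```

View pics/s14.png

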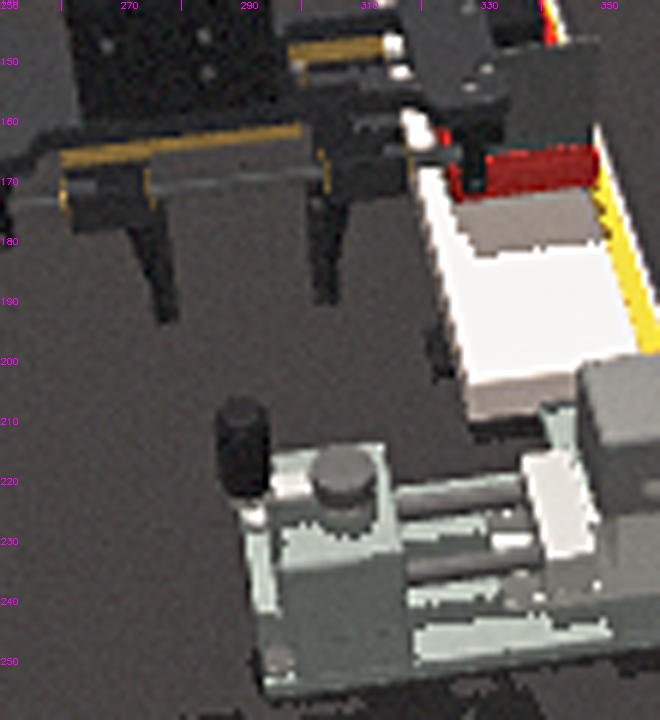

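```bash
python3 - <<'E'
from h import *
s=r.read_state();M=R.from_quat(s["eef_rot"]).as_matrix()
for L in(.0,.01,.017):
  for sg in(-1,1):
    p=s["ee_pos"]+M@[L,sg*.026,0];print(L,p.round(3),proj("side",p).round(1))
for z in(.158,.127,.083):print(z,proj("side",(.459,-.0635,z)).round(1),proj("top",(.459,-.0635,z)).round(1))
E
```

```text
0.0 [ 0.44  -0.062  0.175] [280.2 195.2]
0.0 [ 0.491 -0.07   0.176] [302.4 192.5]
0.01 [ 0.44  -0.062  0.165] [280.6 198.3]
0.01 [ 0.491 -0.071  0.166] [302.6 195.6]
0.017 [ 0.44  -0.062  0.158] [280.8 200.3]
0.017 [ 0.491 -0.071  0.159] [302.7 197.6]
0.158 [288.8 199. ] [361.5 239.2]
0.127 [289.6 207.9] [360.  240.8]
0.083 [290.7 219.8] [358.  242.8]
```

```bash
python3 - <<'E'
from h import *
im=optics.camera("side");crop(np.clip(im.astype(int)*3,0,255).astype(np.uint8),255,150,70,80,8,"s15")
M=lambda yaw:np.array([np.cos(yaw),np.sin(yaw),0])
for sg in(-1,1):
  p=np.array([.5041,-.3036,.049])+sg*.0228*M(np.radians(-23));print(proj("side",p).round(1))
  p=np.array([.5041,-.3036,.117])+sg*.0228*M(np.radians(-23));print("body",proj("side",p).round(1))
E
```

```text
[331.5 304.1]
body [332.  287.6]
[352.6 305.4]
body [354.5 288.9]
```

View pics/s15.png

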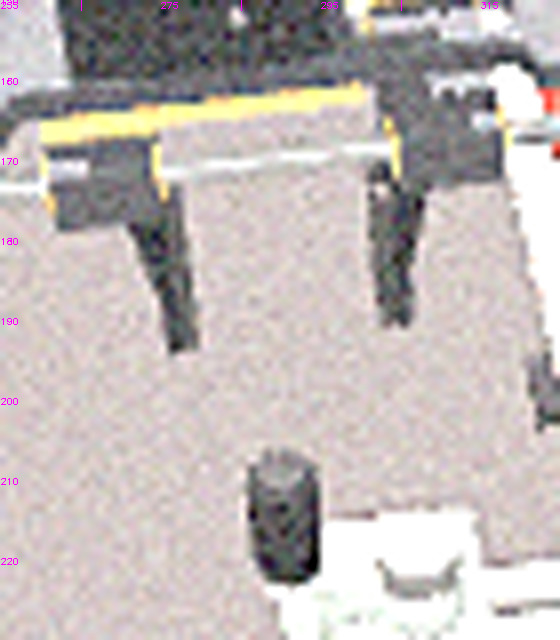

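```bash
python3 - <<'E'
from h import *
def test(name,tcp,yaw,half,pts):
    d=np.array([np.cos(np.radians(yaw)),np.sin(np.radians(yaw)),0])
    e=np.array([-d[1],d[0],0])
    for sg,p in zip((-1,1),pts):
        best=[(abs(proj("side",np.array(tcp)+sg*half*d-.0095*e-[0,0,L])[1]-p[1]),L) for L in np.arange(-.03,.03,.001)]
        L=min(best)[1]
        besty=[(abs(proj("side",np.array(tcp)+sg*half*d+(k-.0095)*e-[0,0,.017])[1]-p[1]),k) for k in np.arange(-.03,.04,.001)]
        print(name,sg,"tip ahead %.3f"%L,"or lateral %.3f"%min(besty)[1])
test("s5 z.2",(.495,-.3079,.2005),-23.7,.05,[(315,264.5),(368.5,268.5)])
test("s6",(.5116,-.2942,.1358),-22.2,.05,[(321.5,277),(370.5,279.5)])
test("s7",(.5063,-.3046,.0744),-23,.05,[(320.5,298),(367.5,300.5)])
test("s8",(.5041,-.3036,.066),-23,.028,[(329,300.4),(355.6,302)])
test("s9",(.6208,-.1035,.1574),-10.3,.028,[(349.5,193.5),(371.5,192)])
test("s10",(.6221,-.0958,.1194),-9.6,.028,[(347,203),(368.5,200)])
test("s12",(.623,-.0957,.0886),-9.6,.028,[(347,211),(368.5,208.5)])
test("s13",(.4831,-.0726,.21),-9.8,.03,[(285,183),(312,179.5)])
test("s15",(.4656,-.066,.1753),-9.9,.03,[(278,194),(304.5,190.5)])
E
```

```text
s5 z.2 -1 tip ahead -0.020 or lateral 0.025
s5 z.2 1 tip ahead -0.019 or lateral 0.024
s6 -1 tip ahead -0.016 or lateral 0.021
s6 1 tip ahead -0.015 or lateral 0.020
s7 -1 tip ahead -0.015 or lateral 0.018
s7 1 tip ahead -0.017 or lateral 0.019
s8 -1 tip ahead -0.015 or lateral 0.018
s8 1 tip ahead -0.016 or lateral 0.018
s9 -1 tip ahead -0.017 or lateral 0.034
s9 1 tip ahead -0.013 or lateral 0.031
s10 -1 tip ahead -0.015 or lateral 0.031
s10 1 tip ahead -0.016 or lateral 0.032
s12 -1 tip ahead -0.017 or lateral 0.031
s12 1 tip ahead -0.016 or lateral 0.030
s13 -1 tip ahead -0.014 or lateral 0.033
s13 1 tip ahead -0.016 or lateral 0.036
s15 -1 tip ahead -0.014 or lateral 0.031
s15 1 tip ahead -0.016 or lateral 0.033
```

```bash
python3 -m inch '[{"translation":[1.5,-0.5,-0.2],"spin":-0.2},{"translation":[1.5,-0.2,0],"spin":0},{"translation":[1,0,0],"spin":0},{"translation":[0,0,0],"spin":0},{"translation":[0,0,0],"spin":0}]'; python3 - <<'E'
from h import *
plan(.459,-.0635,.112,-9.7)
im=optics.camera("side");crop(np.clip(im.astype(int)*2,0,255).astype(np.uint8),250,140,110,120,6,"s16")
E
```

```text
time: 13.98
ee_pos: [0.4584, -0.063, 0.1319]
eef_rot: [-0.54, -0.452, 0.541, -0.46]
ft_force: [0.7, -0.2, 0.2]
width: 0.0521
t 13.97 tcp [ 0.4584 -0.063   0.1319] F [ 0.7 -0.2  0.2] w 0.0521 xaxis [ 0.005 -0.01  -1.   ] tool y yaw -9.7
shift cm [1.99 0.06 0.02] spin 0.0 (shift is before spin)
```

View pics/s16.png

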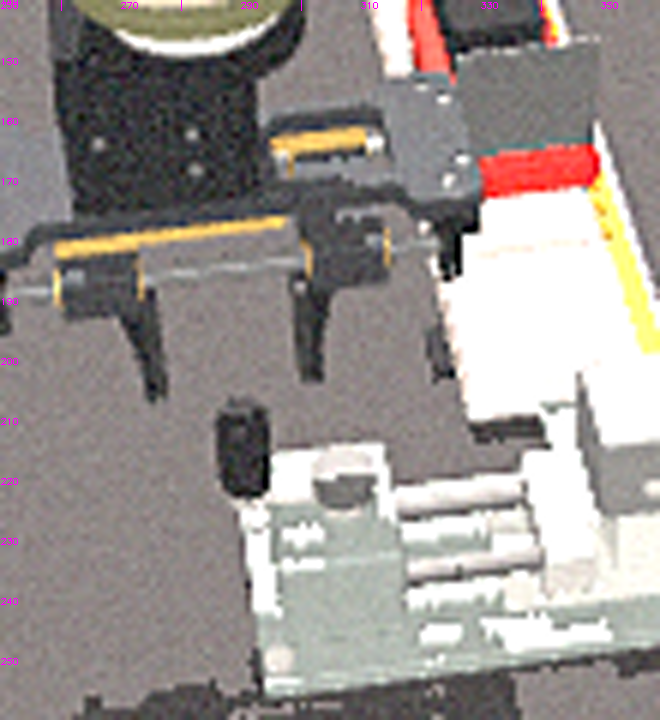

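```bash
python3 -m inch '[{"translation":[1.2,0.1,0],"spin":0},{"translation":[0.7,0,0],"spin":0},{"translation":[0,0,0],"spin":0}]'; python3 -m inch '[{"translation":[0,0,0],"spin":0},{"translation":[0,0,0],"spin":0},{"translation":[0,0,0],"spin":0},{"translation":[0,0,0],"spin":0},{"translation":[0,0,0],"spin":0}]' 1 15; python3 - <<'E'
from h import *
plan(.459,-.0635,.112,-9.7)
im=optics.camera("side");crop(np.clip(im.astype(int)*2,0,255).astype(np.uint8),250,140,110,120,6,"s17")
E
```

```text
time: 14.4
ee_pos: [0.4598, -0.0633, 0.1119]
eef_rot: [-0.54, -0.452, 0.541, -0.46]
ft_force: [-0.0, -0.0, 0.8]
width: 0.0522
time: 15.02
ee_pos: [0.4602, -0.0633, 0.1124]
eef_rot: [-0.54, -0.452, 0.541, -0.46]
ft_force: [-0.0, 0.3, -0.5]
width: 0.01
t 15.03 tcp [ 0.4602 -0.0633  0.1124] F [-0.   0.3 -0.5] w 0.0100 xaxis [ 0.007 -0.01  -1.   ] tool y yaw -9.7
shift cm [ 0.04 -0.12  0.04] spin 0.0 (shift is before spin)
```

View pics/s17.png

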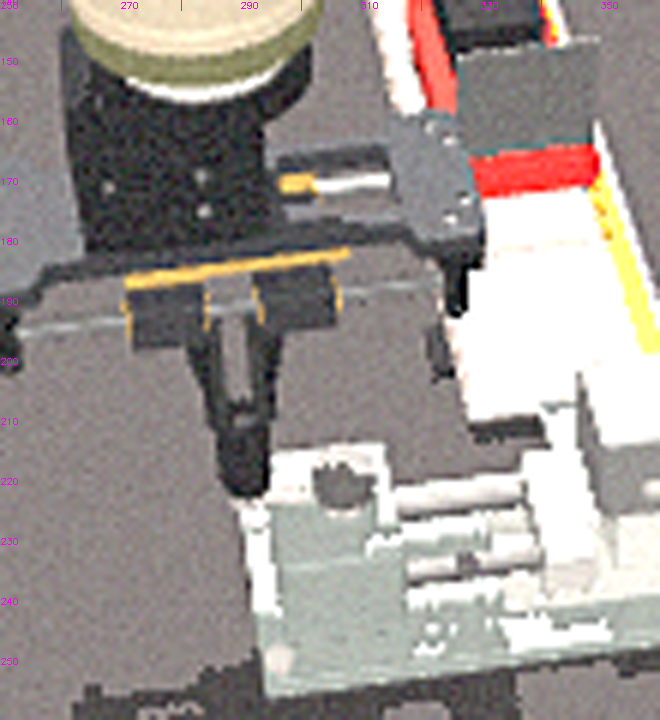

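```bash
python3 -m inch '[{"translation":[0,0,0],"spin":0},{"translation":[0,0,0],"spin":0},{"translation":[0,0,0],"spin":0},{"translation":[0,0,0],"spin":0}]' 0.4;  python3 -m inch '[{"translation":[0.6,0,0],"spin":0},{"translation":[0.6,0,0],"spin":0}]'; python3 - <<'E'
from h import *
plan(.459,-.0635,.09,-9.7)
im=optics.camera("top");crop(np.clip(im.astype(int)*2,0,255).astype(np.uint8),300,180,120,100,6,"t18")
im=optics.camera("side");crop(np.clip(im.astype(int)*2,0,255).astype(np.uint8),250,140,110,120,6,"s18")
E
```

```text
time: 15.58
ee_pos: [0.4602, -0.0633, 0.1124]
eef_rot: [-0.54, -0.452, 0.541, -0.46]
ft_force: [0.3, -1.3, 0.1]
width: 0.0384
time: 15.82
ee_pos: [0.4605, -0.0634, 0.1]
eef_rot: [-0.54, -0.452, 0.541, -0.46]
ft_force: [0.2, 0.9, -0.5]
width: 0.0508
t 15.82 tcp [ 0.4605 -0.0634  0.1   ] F [ 0.2  0.9 -0.5] w 0.0508 xaxis [ 0.007 -0.009 -1.   ] tool y yaw -9.7
shift cm [ 1.   -0.16  0.02] spin 0.0 (shift is before spin)
```

View pics/t18.png

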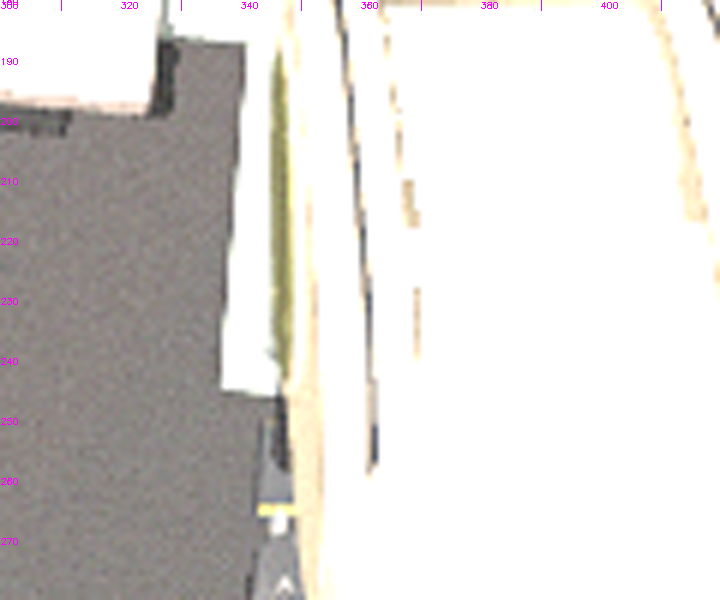

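View pics/s18.png

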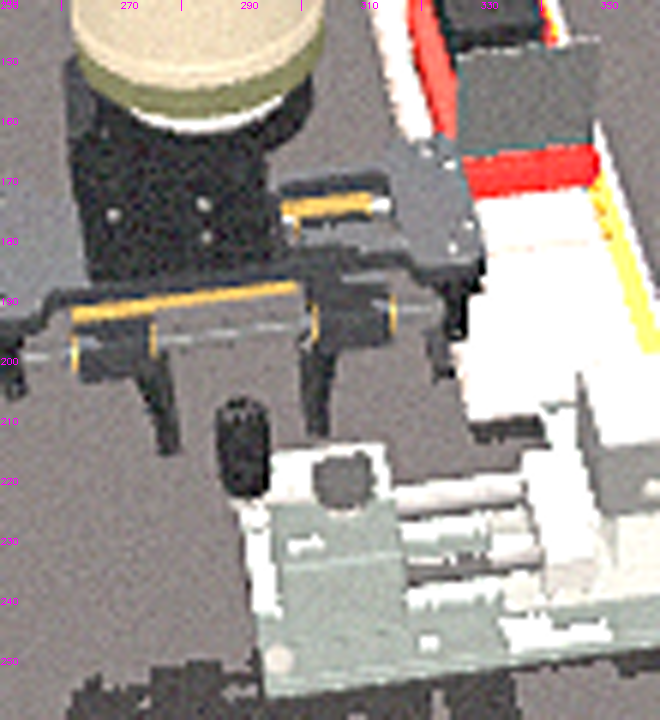

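```bash
python3 -m inch '[{"translation":[0.6,-0.1,0],"spin":0},{"translation":[0.5,0,0],"spin":0}]'; python3 -m inch '[{"translation":[0.4,0,0],"spin":0},{"translation":[0,0,0],"spin":0}]'; python3 -m inch '[{"translation":[0,0,0],"spin":0},{"translation":[0,0,0],"spin":0},{"translation":[0,0,0],"spin":0},{"translation":[0,0,0],"spin":0}]' 1 15; python3 - <<'E'
from h import *
plan(.459,-.0635,.09,-9.7)
im=optics.camera("side");crop(np.clip(im.astype(int)*2,0,255).astype(np.uint8),250,140,110,120,6,"s19")
E
```

```text
time: 16.18
ee_pos: [0.4592, -0.0634, 0.0881]
eef_rot: [-0.54, -0.452, 0.541, -0.46]
ft_force: [-0.4, 0.1, -0.2]
width: 0.0521
time: 16.42
ee_pos: [0.4589, -0.0634, 0.0833]
eef_rot: [-0.54, -0.452, 0.541, -0.46]
ft_force: [0.9, 1.1, 0.3]
width: 0.0523
time: 16.92
ee_pos: [0.4596, -0.0635, 0.0838]
eef_rot: [-0.54, -0.452, 0.541, -0.46]
ft_force: [3.4, 0.1, -2.9]
width: 0.0211
t 16.93 tcp [ 0.4596 -0.0635  0.0838] F [ 3.4  0.1 -2.9] w 0.0211 xaxis [ 0.007 -0.01  -1.   ] tool y yaw -9.7
shift cm [-0.62 -0.06  0.02] spin 0.0 (shift is before spin)
```

View pics/s19.png

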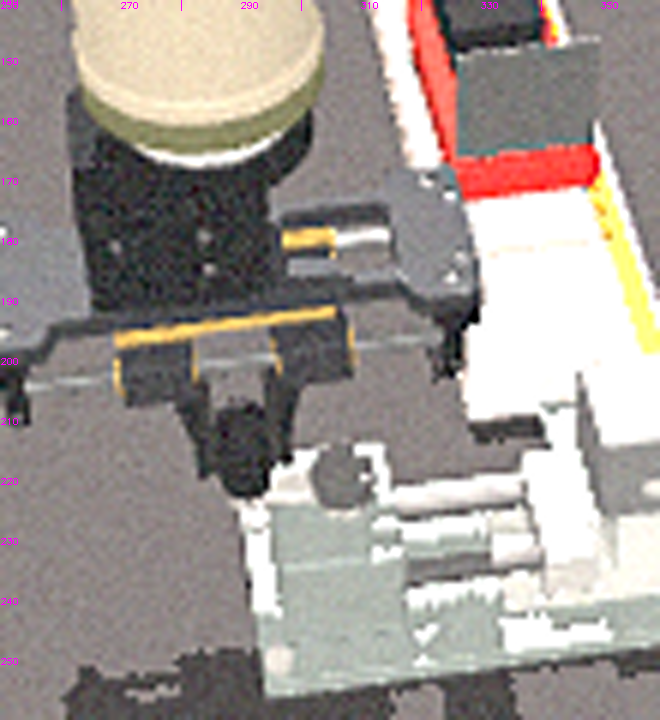

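```bash
cat >> h.py <<'E'
AX=np.array([.4967,-.074])
def ang():
    s=r.read_state();M=R.from_quat(s["eef_rot"]).as_matrix()
    d=s["ee_pos"][:2]-AX;y=M[:2,1];z=M[:2,2];p=np.array([d@y,d@z])
    a=np.degrees(np.arctan2(-p[1],-p[0]));print("a %.1f rad %.1f mm"%(a%360,1e3*np.hypot(*p)),"z %.4f"%s["ee_pos"][2],"F tool",(M.T@s["ft_force"]).round(1),"w %.4f"%s["width"],"t %.2f"%s["time"])
E
python3 -m inch '[{"translation":[0,0.13,-0.69],"spin":0},{"translation":[0,0.25,-0.65],"spin":0},{"translation":[0,0.36,-0.60],"spin":0},{"translation":[0,0.46,-0.53],"spin":0}]' 1 25; python3 -c "
from h import *;ang()"
```

```text
time: 17.48
ee_pos: [0.4741, -0.04, 0.0835]
eef_rot: [-0.539, -0.453, 0.542, -0.459]
ft_force: [-2.9, -2.2, 3.7]
width: 0.0213
a 46.7 rad 40.8 mm z 0.0835 F tool [-3.7 -2.5  2.7] w 0.0213 t 17.48
```

```bash
python3 -m inch '[{"translation":[0,0.55,-0.43],"spin":0},{"translation":[0,0.62,-0.33],"spin":0},{"translation":[0,0.67,-0.22],"spin":0},{"translation":[0,0.69,-0.10],"spin":0},{"translation":[0,0.7,0.02],"spin":0},{"translation":[0,0.68,0.15],"spin":0}]'; python3 -c "
from h import *;ang()
im=optics.camera('side');crop(im,260,130,120,125,5,'s20')"
```

```text
time: 18.23
ee_pos: [0.5169, -0.0356, 0.0836]
eef_rot: [-0.539, -0.454, 0.542, -0.459]
ft_force: [-4.9, 0.3, 3.7]
width: 0.0209
a 108.1 rad 43.3 mm z 0.0836 F tool [-3.7 -4.9  0.5] w 0.0209 t 18.23
```

View pics/s20.png

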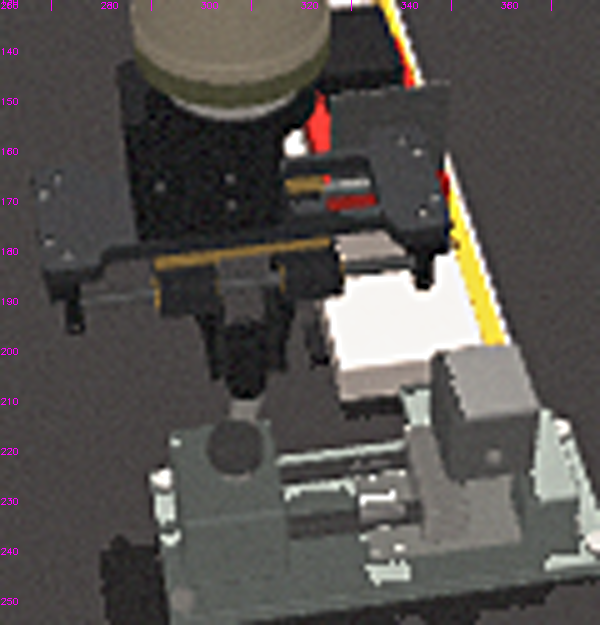

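```bash
python3 -m inch '[{"translation":[0,0.62,0.33],"spin":0},{"translation":[0,0.57,0.43],"spin":0},{"translation":[0,0.49,0.52],"spin":0},{"translation":[0,0.41,0.58],"spin":0},{"translation":[0,0.31,0.62],"spin":0},{"translation":[0,0.19,0.67],"spin":0}]'; python3 -c "
from h import *;ang()"
```

```text
time: 19.02
ee_pos: [0.5391, -0.0713, 0.0837]
eef_rot: [-0.539, -0.455, 0.541, -0.459]
ft_force: [-3.0, 6.1, 3.5]
width: 0.0208
a 166.8 rad 42.5 mm z 0.0837 F tool [-3.5 -4.  -5.5] w 0.0208 t 19.02
```

```bash
python3 -m inch '[{"translation":[0,0.1,0.69],"spin":0},{"translation":[0,-0.03,0.7],"spin":0},{"translation":[0,-0.16,0.68],"spin":0},{"translation":[0,-0.27,0.64],"spin":0}]'; python3 -c "
from h import *;ang()
im=optics.camera('side');crop(im,280,130,120,125,5,'s21')"
```

```text
time: 19.52
ee_pos: [0.5315, -0.0953, 0.0838]
eef_rot: [0.54, 0.457, -0.539, 0.458]
ft_force: [0.9, 6.8, 1.3]
width: 0.0208
a 202.1 rad 40.8 mm z 0.0838 F tool [-1.3 -0.2 -6.9] w 0.0208 t 19.52
```

View pics/s21.png

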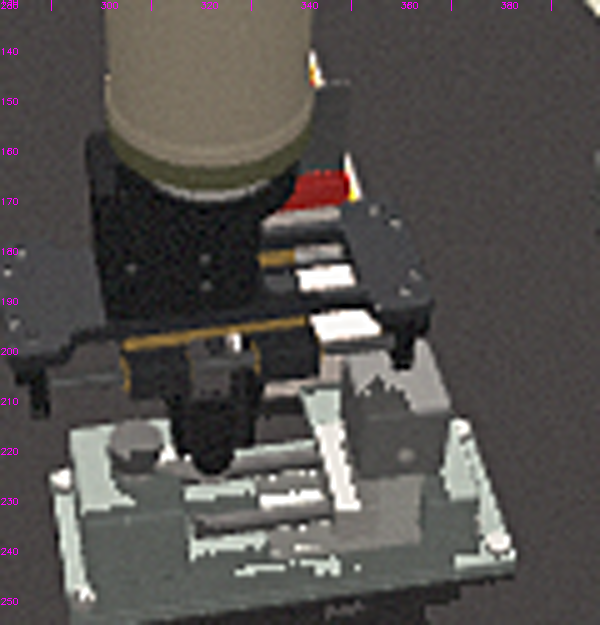

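```bash
python3 -m inch '[{"translation":[0,-0.32,0.62],"spin":0},{"translation":[0,-0.42,0.56],"spin":0},{"translation":[0,-0.51,0.48],"spin":0},{"translation":[0,-0.59,0.38],"spin":0}]'; python3 -c "
from h import *;ang()"; python3 -m inch '[{"translation":[0,-0.64,0.27],"spin":0},{"translation":[0,-0.68,0.15],"spin":0},{"translation":[0,-0.7,0.02],"spin":0}]'; python3 -c "
from h import *;ang()
im=optics.camera('side');crop(im,280,130,120,125,5,'s22')"
```

```text
time: 20.08
ee_pos: [0.5125, -0.1095, 0.0838]
eef_rot: [0.541, 0.457, -0.535, 0.459]
ft_force: [3.5, 6.1, -2.5]
width: 0.0213
a 236.8 rad 38.8 mm z 0.0838 F tool [ 2.5  2.4 -6.6] w 0.0213 t 20.07
time: 20.45
ee_pos: [0.4957, -0.1114, 0.0841]
eef_rot: [0.544, 0.455, -0.533, 0.462]
ft_force: [7.9, 0.9, -5.8]
width: 0.0211
a 262.4 rad 37.4 mm z 0.0841 F tool [ 5.9  7.6 -2.1] w 0.0211 t 20.45
```

View pics/s22.png

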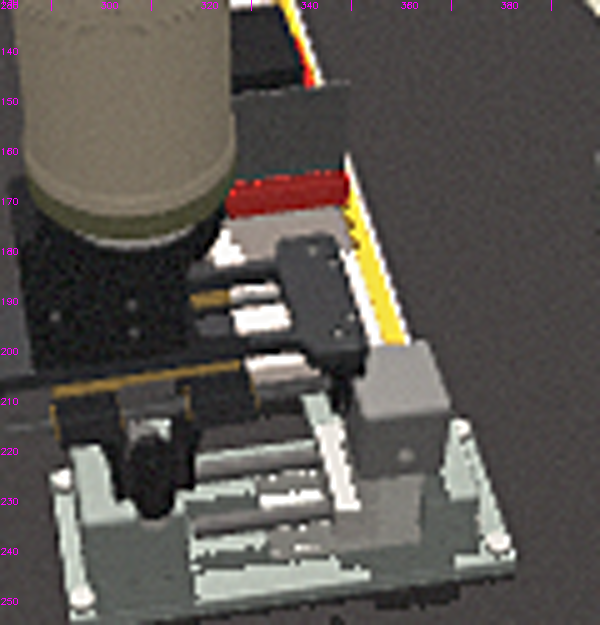

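```bash
python3 -m inch '[{"translation":[0,-0.7,0.0],"spin":0},{"translation":[0,-0.69,-0.12],"spin":0},{"translation":[0,-0.66,-0.24],"spin":0}]'; python3 -c "
from h import *;ang()
im=optics.camera('side');crop(im,280,130,120,125,5,'s23')"; python3 - <<'E'
import cv2,numpy as np
a,b,c=[cv2.imread(f"pics/s{i}.png") for i in(21,22,23)]
cv2.imwrite("pics/cmp.png",np.hstack([x[330:600,250:480] for x in(a,b,c)]))
E
```

```text
time: 20.88
ee_pos: [0.4793, -0.1063, 0.084]
eef_rot: [0.546, 0.452, -0.531, 0.465]
ft_force: [7.4, -0.1, -5.9]
width: 0.0216
a 289.0 rad 36.7 mm z 0.0840 F tool [ 6.1  7.1 -1.1] w 0.0216 t 20.88
```

View pics/cmp.png

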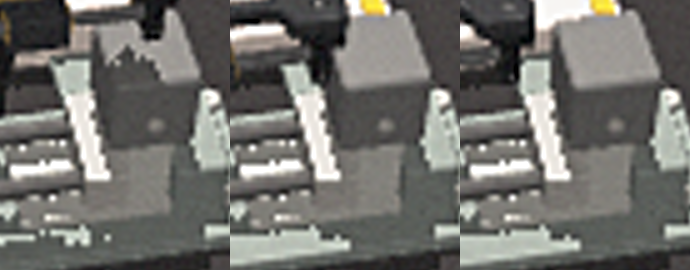

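```bash
python3 -m inch '[{"translation":[0,0,0],"spin":0},{"translation":[0,0,0],"spin":0},{"translation":[0,0,0],"spin":0},{"translation":[0,0,0],"spin":0},{"translation":[0,0,0],"spin":0}]' 0.4; python3 -m inch '[{"translation":[-1,0,0],"spin":0},{"translation":[-2,0,0],"spin":0},{"translation":[-4,0,0],"spin":0},{"translation":[-4,0,0],"spin":0},{"translation":[0,0,4],"spin":0},{"translation":[0,0,5],"spin":0},{"translation":[0,0,5],"spin":0},{"translation":[0,0,5],"spin":0},{"translation":[0,0,0],"spin":0},{"translation":[0,0,0],"spin":0}]'; python3 - <<'E'
from h import *
ang()
im=optics.camera("side");cv2.imwrite("pics/s24.png",im[:,:,::-1]);crop(im,280,150,110,110,7,"s24c")
im=optics.camera("top");cv2.imwrite("pics/t24.png",im[:,:,::-1]);crop(im,310,140,90,120,5,"t24c")
E
```

```text
time: 21.55
ee_pos: [0.4791, -0.1089, 0.0839]
eef_rot: [0.546, 0.45, -0.532, 0.465]
ft_force: [-0.1, 1.2, -0.2]
width: 0.0517
time: 22.8
ee_pos: [0.4451, -0.3014, 0.2043]
eef_rot: [0.547, 0.449, -0.53, 0.468]
ft_force: [0.2, -0.2, -0.3]
width: 0.0523
a 273.6 rad 233.1 mm z 0.2043 F tool [0.3 0.2 0.1] w 0.0523 t 22.80
```

View pics/s24c.png

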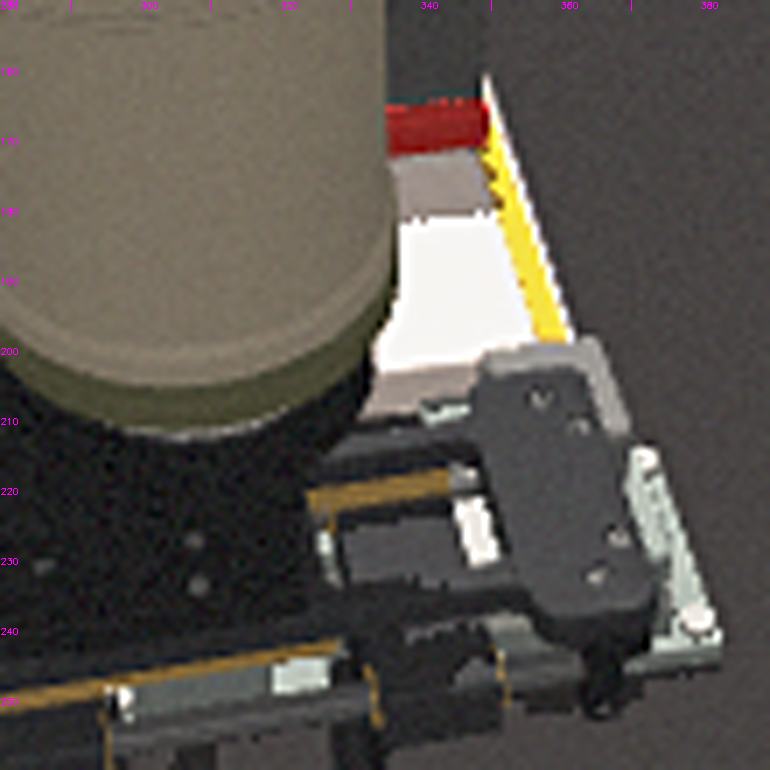

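View pics/t24.png

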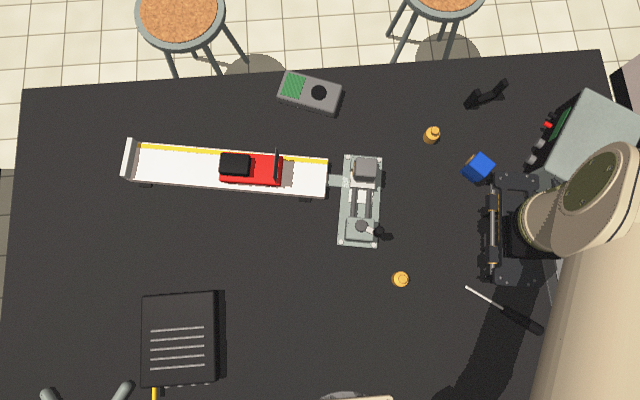

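```bash
python3 - <<'E'
from h import *
im=cv2.imread("pics/t24.png")[:,:,::-1];crop(im,335,145,60,60,9,"t25")
E
```

```text
(no output)
```

View pics/t25.png

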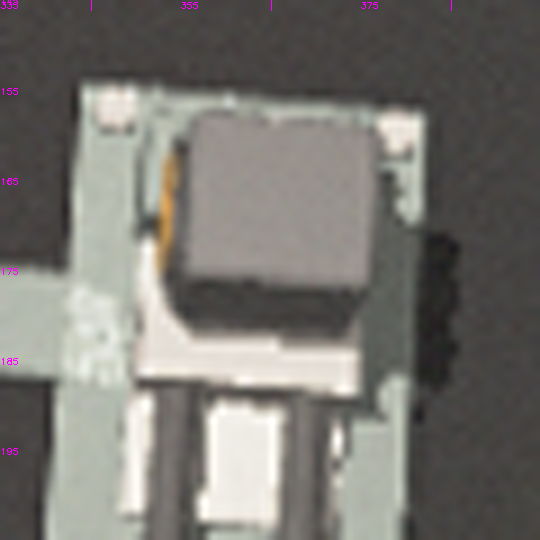

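```bash
python3 - <<'E'
from h import *
P=np.array([onz("top",335+a/9,145+b/9,.11)[:2] for a,b in[(197,110),(378,124),(370,288),(185,275)]])
c,s=np.cos(np.radians(-9.7)),np.sin(np.radians(-9.7))
v=lambda p:np.array([[c,s],[-s,c]])@(np.asarray(p)-[.615,-.094])
print("vise frame",v(P.mean(0)).round(4))
for i in range(4):
    d=P[i]-P[i-1];print(np.linalg.norm(d).round(4),np.degrees(np.arctan2(d[1],d[0])).round(1))
# moving jaw top face ( z .046) near edge & along-jaw centre
J=[v(onz("top",335+a/9,145+b/9,.046)[:2]).round(4).tolist() for a,b in[(140,380),(358,394)]];print("jaw back edge",J)
J=[v(onz("top",320+a/5,140+b/5,.046)[:2]).round(4).tolist() for a,b in[(155,88),(283,95),(280,156),(152,148)]];print("fixed jaw",J)
J=[v(onz("top",320+a/5,140+b/5,.046)[:2]).round(4).tolist() for a,b in[(150,270),(270,277)]];print("jaw back edge before?",J)
for n,pts in(("weights etc",[0]),):
  a=cv2.imread("pics/top0.png").astype(int);b=cv2.imread("pics/t24.png").astype(int)
  for nm,(x0,y0,w,h) in dict(cart=(210,140,90,55),wa=(415,118,35,35),wb=(385,265,30,30),blue=(455,145,25,40)).items():
    print(nm,np.abs(a-b)[y0:y0+h,x0:x0+w].mean().round(1))
E
```

```text
vise frame [ 0.0136 -0.0008]
0.0442 -9.6
0.0467 -99.1
0.0438 171.1
0.0472 81.4
jaw back edge [[-0.0213, 0.0281], [-0.0197, -0.0312]]
fixed jaw [[0.0545, 0.0326], [0.0568, -0.031], [0.0251, -0.0315], [0.0234, 0.0318]]
jaw back edge before? [[-0.0384, 0.0282], [-0.0365, -0.0303]]
cart 2.0
wa 2.4
wb 2.3
blue 2.6
```

```bash
python3 -c "
from bench import close_job;print(close_job())"
```

```text
the job is handed in; nothing more can be done
None
```

The sensor is clamped in the vise with its disc looking down the track, and I handed the job in at about 23 s of the 54 s allowed.

- **Placing:** I gripped the sensor by its head and stood it on the bed. I turned it in line with the jaws and let go only after it had touched down.
- **Clamping:** I then turned the handle clockwise through about 283°. Over roughly the last 87° the jaw did not move in the side pictures while about 7 N was felt at the handle, so the clutch was slipping. I then let go and moved the arm clear.
- **Last picture from above:** The sensor stands at x = 13.6 mm and y = −0.8 mm in the vise's frame. About 13 mm in x was expected for a foot pressed against the fixed jaw. Its heading is within about 1° of the jaws, and the disc faces the track.
- **Things to be left alone:** The cart, both weights and the part of the blue look-alike I compared showed no change between the first and last top pictures.

**What disagreed or went unchecked:**
- **Fingertip height:** The pictures put the fingertips about 16 mm above the reported TCP, not 17 mm below it as stated. My first grasp at the handle closed just above it. I opened, went about 29 mm lower and gripped it properly, with the opening reading 21 mm on the 22 mm sleeve.
- **Sensor grip:** For the same reason, the sensor was probably carried by only the top 8 mm or so of its head; it held without slipping.
- **Final side view:** The arm hid most of the clamped sensor in the last side picture, so the final check of its position rests on the top view alone.

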